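# Shut the guard and hold the weld pull-tester at its mark

### The arm

A 6-joint arm with a two-finger parallel gripper is mounted at the origin on a cart in front of the work surface, level with it; the furniture and walls round the work are solid. World frame = base frame: x ahead of the robot, y to its left, z up, the work surface at z = 0. Lengths are in m, angles in rad, forces in N, time in s.
With the tool pointing down it reaches from about 0.35 to 0.775 m from the base axis. Payload 5.5 kg.
Tool frame: the origin (TCP) lies midway between the tips of the shut fingers; the grasp point (between the pads) lies env.tcp_to_grasp behind it (env.tcp_to_grasp is the distance from the TCP to the grasp point, in m); z points along the fingers, y is the direction in which the jaws open and shut (so a half turn about z gives the same grasp; the last joint's range is limited). The gripper opens to 85 mm and grips with 20 to 120 N. Pads are 22 mm wide; open, the fingers measure 114 mm over their backs; the gripper's body (76 mm by 85 mm) begins 54 mm behind the grasp point. The pads swing forward as they close: fully open they stand 13 mm farther back than shut.
Start: joints at [1.145, 0.313, 0.046, 1.304, 0, 1.431], TCP at [0.162, 0.552, 0.231] pointing down, gripper open.
Joint ranges: [-2.76, 2.76], [-0.86, 1.69], [-1.03, 1.26], [-2.2, 2.34], [-1.47, 1.5], [-3.14, 3.14]. Speed limits (rad/s): [2.57, 2.57, 3.14, 3.14, 3.14, 3.14].

### API

Orientations are given as a unit quaternion [w, x, y, z].
In Python, from workcell import env gives the robot as it stands.
- The arm moves only by the shell command python3 -m handwheel 'ROWS' [OPENING] [FORCE]. ROWS is JSON, a list of rows, each an object of numbers: "dx", "dy", "dz": the shift along the tool's x, y, z normalised to -1 to 1, where 1 is 20 mm; "roll": the turn about the tool's z normalised to -1 to 1, where 1 is 6 degrees. In form: [{"dx": .., "dy": .., "dz": .., "roll": ..}, ...]. A call has 1 to 8 rows; each row shifts and turns the commanded pose from where the row before left it, along the tool's axes as they then stand; what a row does not reach is not made up. A row lasts 1/12 s, in which the tool goes at most 41.7 mm and 7.16 degrees, less where a joint would pass 70% of its speed; a pose out of reach is approached as far as the arm can. A call with a number of a shift or a turn outside -1 to 1 is refused whole. A call with a gripper value outside its range is refused whole. OPENING is the closure in counts, from 0 (fully open) to 255 (shut), set as the call begins (- or left out, the last holds). The fingers move at their own pace and stop on an object; FORCE is the grip in N (left out, the last holds). Time passes only in rows, so rows that do not move let the fingers close. It gives the time, the measured TCP pose, the force and the opening at its end, in the units of the state.
- env.get_state(): the state, without advancing time (a new reading comes with each control period).
- env.read_camera(name): name is "side" or "top" or "wrist"; returns the picture (384x512x3 uint8, blue, green, red); there is no depth.
- env.calibration(name): a dict with "fx", "fy", "cx", "cy" (pixels), "k1" (the pictures are not rectified: a ray, as slopes to the right and down, at radius r is drawn at 1 + k1 r^2 times it, then the intrinsics apply), "R" (3x3) and "t" (3): a world point X has camera coordinates R X + t. Camera axes: x right, y down, z forward; pixel columns grow to the right and rows downward; lengths in m; the calibration is good to about 2 mm. A picture is of the moment at which its call begins: read the wrist's pose just before it. calibration takes no time and is no camera call; for the wrist camera it gives the pose at the moment of the call.
- env.hand_in(): hands the job in, once; it reports no verdict.
The state is a dict: "clock": time; "joint_pos": joint angles; "qvel": joint speeds; "tau": joint torques, N m; "tcp_pos": TCP position; "orientation": TCP orientation; "wrist_force": force on the tool from outside, world axes, zero at the start; "ft_torque": the same for the moment, N m; "finger_gap": finger opening in m.
Only numpy, scipy, OpenCV 4.12 (cv2) and the standard library are available. Lean on these libraries where they do the work, as an engineer would, in place of code of your own. Each camera call takes 0.05 s, during which the arm holds its last target.

### The job

A weld sample is clamped in the bench pull-tester: push the yellow-framed front guard fully up until it is shut, and only then draw the black T-handle out against its spring until the carriage's pointer is level with the red rider on the scale, without pulling well past it. Finish while still holding the handle there, so that the spring stays drawn and the guard stays shut, and leave the rider and all the other things on the table where they are.

Things in the scene. Friction and masses are not known exactly. Their poses are not given: they have to be found in the camera images.
- tester: pull-tester fixed to the table: grey base 140 (x) x 400 (y) x 12 mm; origin under its centre, at table height. Front (guard, scale) faces its own -x. Blue test bay at its +y end (y +45 to +195 mm, x -56 to +60, roof z = 128); handle is drawn to its own -y. Black spring tube between them (y -2 to +48, top z = 55); end block 42 mm high at the -y end.
- guard (a joint): guard: clear window in a yellow frame, 142 wide, 104 tall, 6 mm thick; a round bead along its upper edge stands 6 mm out of the outer face. Hinged at its lower edge on the bay's front, leans out to the tester's -x. Rad: 0 = upright, shut; grows as it tips down; starts 0.4 to 0.7. Stiff: stays where left, 1 to 3 N square to it near its top moves it. Shut, its outer face is at x = -63 mm.
- guard_edge (a point): middle of the guard's upper edge, 104 mm from the hinge line
- guard_hinge (a point): middle of the guard's hinge line, 17 mm above the table, at tester x = -57 mm, y = +120 mm; the hinge runs along the tester's y
- drawbar (a joint): the sliding carriage with pointer and T-handle: 0 = home, drawn in by its spring; grows (m) as it is drawn along the tester's -y, at most 0.100. The spring pulls it home with about 5 N at 0, 130 N more per metre (about 16 N at 0.080); it runs back when let go.
- pull_handle: black T-handle on the carriage: round level crossbar 16 mm thick, 100 mm long along the tester's x, axis 98 mm above the table, on a steel stem 12 mm thick (y) and 26 mm wide in the middle; carriage top 46 mm above the table. Origin at table level under the bar's middle. Can be taken from above, a finger on its +y and one on its -y side.
- handle_bar (a point): middle of the T-handle's crossbar, on its axis; at home it is 95 mm from the bay's wall
- pointer (a point): tip of the small red pointer on the front side of the carriage, 24 mm above the table; at the same tester y as the crossbar and moving with it
- rider (a joint): where the red rider stands on the scale: the value of the drawbar (m) at which the pointer is level with it; between 0.045 and 0.080; stiff, not to be moved
- mark (a point): the red rider's middle line on the side by the pointer: 14 x 10 mm, 12 mm tall block on the aluminium scale strip at the tester's front edge; the white line across it is the mark. Its axes are those of the tester; the pointer is level with it when both have the same tester y
- weld_magnet: bystander, loose: arrow-shaped welding magnet with silver faces and red edge, 69 x 102 x 14 mm, lying flat; origin under its middle
- tape_measure: bystander, loose: yellow pocket tape measure, 67 x 82 x 38 mm; origin under its middle
- rivet_tin: bystander, loose: round tin, 75 mm across, 58 mm high; origin under its middle
- cut_star: bystander, loose: black star-shaped cut part, 63 x 55 x 6 mm, lying flat; origin under its middle

How it is judged:
On the way, in this order (a step that is already met when the one before it is completed fails the run):
1. the guard is shut while the drawbar is still home (value of joint guard below 0.08 rad and value of joint drawbar below 0.01 m), for 0.2 s.
2. with the guard shut, the pointer is drawn level with the red rider (value of joint guard below 0.08 rad and y of pointer in the frame of mark between -0.006 and 0.006 m), for 0.3 s.
At the end, for the whole second after the job is handed in: The guard is shut (within 0.08 rad of upright), the pointer stands within 6 mm of the red rider along the scale and is at rest, and the gripper's fingers still hold the T-handle against the spring (at least 4 N between them) (all of step 2 and velocity of joint drawbar between -0.01 and 0.01 m/s and contact force between the fingers and pull_handle above 4 N); the arm keeps its last pose, push and grip.
It fails at once if the handle is drawn more than 10 mm while the guard is not shut (more than 0.15 rad open) (value of joint drawbar above 0.01 m and value of joint guard above 0.15 rad).
It fails at once if the pointer is pulled more than 15 mm past the rider (y of pointer in the frame of mark below -0.015 m).
It fails at once if the rider is shifted by more than 4 mm (distance of mark from where it was at the start of the episode above 0.004 m).
It fails at once if a bystander is moved by more than 30 mm (distance of any of weld_magnet, tape_measure, rivet_tin, cut_star from where it was at the start of the episode above 0.03 m).
It also fails if it takes over 38 s, if anything falls off the work surface, if the arm or the gripper's body presses on something with over 40 N, if the wrist force passes 120 N, or if a joint passes its speed limit or range.

## Working session

There is one attempt and no reset: what is moved stays moved. The work goes in short steps, Python scripts to look and compute and a shell command to move; the robot and the scene stay as the last step left them, time stands still between calls to the robot, and variables do not carry over. Pictures are saved under pics/ and viewed, and the job is handed in when it is done.

```bash
ls; mkdir -p pics; python3 - <<'E'
from workcell import env
import cv2
print(env.get_state(), env.tcp_to_grasp)
for n in ("side","top","wrist"):
    c=env.calibration(n); print(n,{k:c[k] for k in c})
    cv2.imwrite(f"pics/{n}0.png",env.read_camera(n))
E
```

```text
pics
{'clock': 0.0, 'joint_pos': array([ 1.14539519e+00,  3.13979274e-01,  4.49722745e-02,  1.30361832e+00,
       -1.51063312e-05,  1.43117337e+00]), 'qvel': array([ 0.00090338,  0.00014015, -0.00015419, -0.00062027, -0.00067366,
        0.00023263]), 'tau': array([-3.62849150e-04, -4.80624926e+01,  2.98531455e+01,  1.92585401e-02,
       -2.74909480e-04, -1.78284694e-07]), 'tcp_pos': array([0.16190327, 0.55119078, 0.23041817]), 'orientation': array([-2.47679923e-04,  1.42403283e-01,  9.89808299e-01, -8.80351160e-04]), 'wrist_force': array([-0.39020213, -0.13251624, -0.70855326]), 'ft_torque': array([-0.01581421, -0.04246826,  0.02951761]), 'finger_gap': 0.08568051127879232} 0.0187
side {'fx': 409.45188401628576, 'fy': 409.45188401628576, 'cx': 250.98067295552337, 'cy': 192.1967014768858, 'k1': 0.044569830396383465, 'R': array([[-0.97773737, -0.20972778, -0.00662568],
       [-0.1318105 ,  0.63844791, -0.75829431],
       [ 0.16326554, -0.74053934, -0.65187871]]), 't': array([0.54469079, 0.13668768, 1.05968141])}
top {'fx': 430.1475813930773, 'fy': 430.1475813930773, 'cx': 252.41309789050933, 'cy': 189.37730185079724, 'k1': -0.025945413578022065, 'R': array([[ 0.02635233, -0.99931202, -0.02609675],
       [-0.99481925, -0.02365189, -0.0988699 ],
       [ 0.09818464,  0.028567  , -0.99475811]]), 't': array([0.04608383, 0.53703757, 1.04343332])}
wrist {'fx': 328.2285401263172, 'fy': 328.2285401263172, 'cx': 250.50850045599776, 'cy': 199.7334427004275, 'k1': -0.013573051771986597, 'R': array([[ 0.28247261,  0.95927444, -0.00133213],
       [ 0.92648327, -0.27245625,  0.25960804],
       [ 0.24867241, -0.07456636, -0.96571315]]), 't': array([-0.57519539, -0.03508661,  0.37716586])}
```

View pics/top0.png

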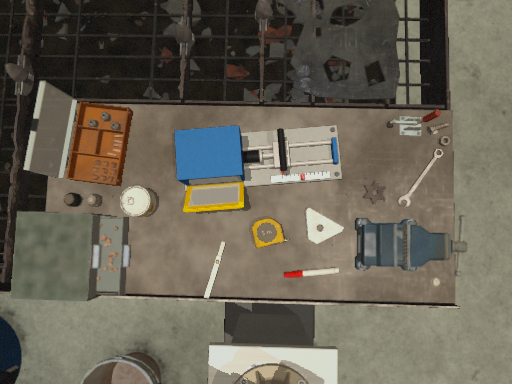

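View pics/side0.png

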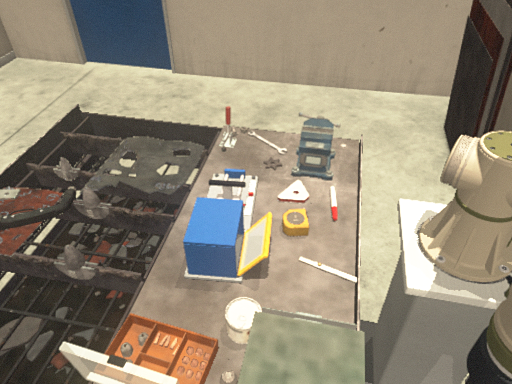

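View pics/wrist0.png

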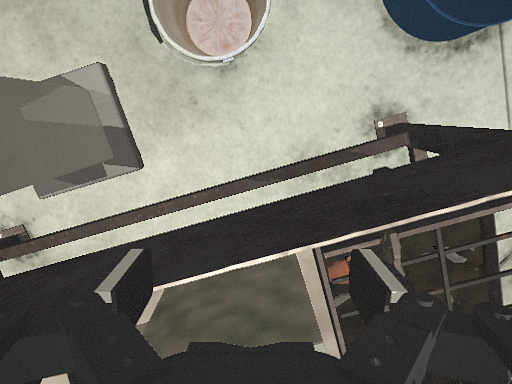

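The top picture shows the tester with its bay at columns 175-243 and its handle near (281,150). The guard leans toward the robot at rows 183-212. I'll enlarge this to read points.

```bash
python3 - <<'E'
import cv2
a=cv2.imread("pics/top0.png")
cv2.imwrite("pics/top0c.png",cv2.resize(a[115:225,165:355],None,fx=4.2,fy=4.2,interpolation=cv2.INTER_CUBIC))
a=cv2.imread("pics/side0.png")
cv2.imwrite("pics/side0c.png",cv2.resize(a[160:290,175:315],None,fx=4.5,fy=4.5,interpolation=cv2.INTER_CUBIC))
E
```

```text
(no output)
```

View pics/top0c.png

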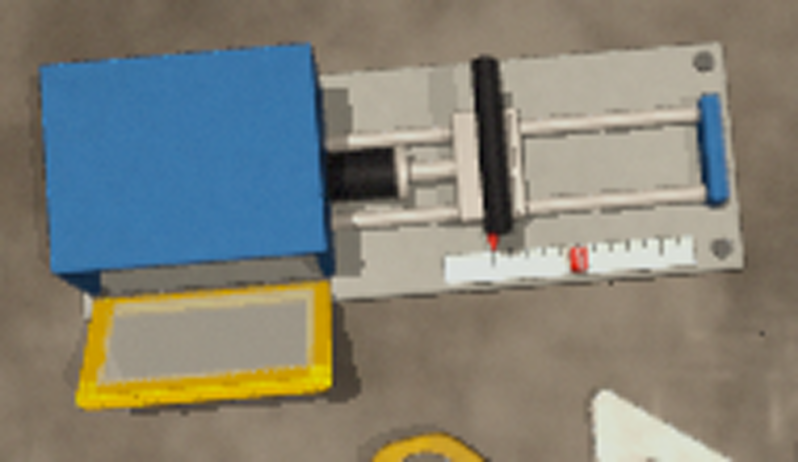

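View pics/side0c.png

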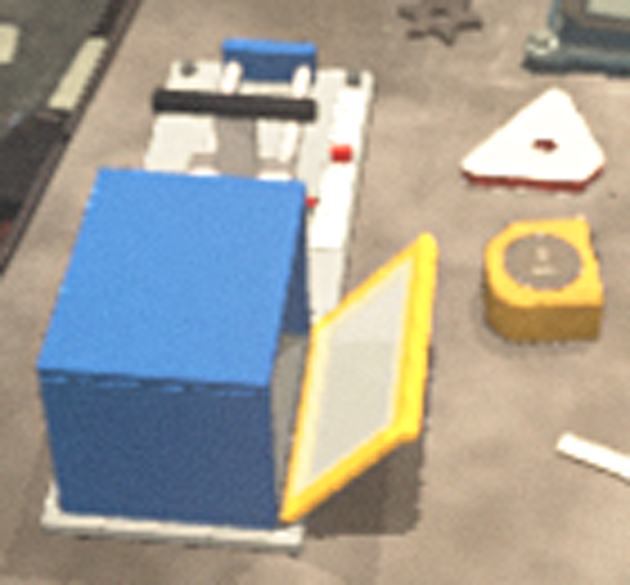

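```bash
cat > h.py <<'E'
import numpy as np
from scipy.optimize import least_squares
from workcell import env
def proj(c,X):
    p=np.asarray(X)@np.array(c["R"]).T+c["t"]; s=p[:,:2]/p[:,2:]
    r2=(s**2).sum(1,keepdims=True); s=s*(1+c["k1"]*r2)
    return s*[c["fx"],c["fy"]]+[c["cx"],c["cy"]]
def T(p,L):  # p=x,y,yaw
    c,s=np.cos(p[2]),np.sin(p[2]); L=np.atleast_2d(L)
    return np.c_[p[0]+c*L[:,0]-s*L[:,1],p[1]+s*L[:,0]+c*L[:,1],L[:,2]]
def un(p,X):
    c,s=np.cos(p[2]),np.sin(p[2]); d=np.asarray(X)[:2]-p[:2]; return np.array([c*d[0]+s*d[1],-s*d[0]+c*d[1]])
def crop(uv,o,f): return (np.array(uv)+.5)/f-.5+np.array(o)
def plane(c,uv,z):
    f=lambda q: proj(c,[[q[0],q[1],z]])[0]-uv
    return least_squares(f,[.5,0]).x
E
cat > fit.py <<'E'
from h import *
ct,cs=env.calibration("top"),env.calibration("side")
mm=.001
Lt=np.array([[60,195,128],[60,45,128],[-56,45,128],[-56,195,128],[70,-200,12],[-70,-200,12],[50,-50,98],[-50,-50,98]])*mm
ut=crop([[40,66],[310,43],[328,250],[50,272],[720,43],[743,268],[485,58],[498,232]],[165,115],4.2)
Ls=np.array([[60,45,128],[-56,45,128],[-56,195,128],[60,195,128]])*mm
us=crop([[100,169],[304,183],[268,387],[38,370]],[175,160],4.5)
f=lambda p: np.r_[(proj(ct,T(p,Lt))-ut).ravel(),(proj(cs,T(p,Ls))-us).ravel()]
r=least_squares(f,[.5,.1,0]); P=r.x
print("pose",P.round(4)); print(r.fun.reshape(-1,2).round(1).tolist())
# rider
gt=crop([578,258],[165,115],4.2)[None]; gs=crop([341,151],[175,160],4.5)[None]
q=least_squares(lambda X: np.r_[(proj(ct,[X])-gt).ravel(),(proj(cs,[X])-gs).ravel()],[.45,0,.02])
print("rider world",q.x,"tester",un(P,q.x),q.fun)
for z in (.02,.026): print("rider top z",z,un(P,plane(ct,gt[0],z)))
print("ptr top",un(P,plane(ct,crop([493,241],[165,115],4.2),.024)))
# guard: outer lower edge in crops
gu=crop([[78,407],[332,390]],[165,115],4.2)
def g(th):
    out=[]
    for y in (.191,.049):
        # upper outer bead
        h=.104; x=-.057-h*np.sin(th)-.009*np.cos(th); z=.017+h*np.cos(th)-.006*np.sin(th)
        out.append([x,y,z])
    return np.array(out)
r=least_squares(lambda t:(proj(ct,T(P,g(t[0])))-gu).ravel(),[.5]); print("theta top",r.x,r.fun)
gu2=crop([[412,440],[436,236]],[175,160],4.5)
r=least_squares(lambda t:(proj(cs,T(P,g(t[0])))-gu2).ravel(),[.5]); print("theta side",r.x,r.fun)
for n,L in dict(edge=[-.057-.104*np.sin(.55),.12,.017+.104*np.cos(.55)],bar=[0,-.05,.098],hinge=[-.057,.12,.017]).items(): print(n,T(P,L))
E
python3 fit.py
```

```text
pose [0.6193 0.042  0.103 ]
[[-0.8, -0.5], [-0.1, -0.4], [-0.7, 0.4], [-0.3, 0.4], [0.2, -0.6], [0.1, 0.0], [-0.6, 0.1], [-0.1, 0.6], [-0.2, -0.9], [0.8, -0.9], [0.4, -0.7], [-0.7, -0.9]]
rider world [ 0.57249455 -0.06402415  0.02314834] tester [-0.05745051 -0.10068063] [ 0.00190929  0.02128946 -0.0244825  -0.00371784]
rider top z 0.02 [-0.05700901 -0.1009959 ]
rider top z 0.026 [-0.05774784 -0.10039503]
ptr top [-0.04329728 -0.05111877]
theta top [0.66233521] [-0.60638564  0.43488967 -0.35266106 -0.25850817]
theta side [0.65685364] [ 0.97552397 -1.58652489  0.10027776  0.01487717]
edge [[0.4961858  0.14994568 0.10566255]]
bar [[ 0.62443087 -0.00770625  0.098     ]]
hinge [[0.55025729 0.15553369 0.017     ]]
```

```bash
python3 - <<'E'
from h import *
ct,cs=env.calibration("top"),env.calibration("side")
for a,b in (((95,212),(258,310)),((95,297),(363,323))):
    q=least_squares(lambda X: np.r_[(proj(ct,[X])[0]-a),(proj(cs,[X])[0]-b)],[.45,.4,.1]); print(q.x,q.fun)
E
python3 -m handwheel '[{"dz":-1,"roll":-0.93},{"dz":-1,"roll":-0.93},{"dz":-1,"roll":-0.93},{"roll":-0.93},{}]' 255 40
```

```text
[0.46027547 0.3997701  0.1595108 ] [ 0.13144118  1.92743461 -1.55948829 -0.19245327]
[0.27756492 0.38848023 0.16135808] [-0.05498195  1.8854902  -1.49534747  0.00388482]invalid input at $[0]: expected keys dx, dy, dz, roll
```

```bash
python3 -m handwheel '[{"dx":0,"dy":0,"dz":-1,"roll":-0.93},{"dx":0,"dy":0,"dz":-1,"roll":-0.93},{"dx":0,"dy":0,"dz":-1,"roll":-0.93},{"dx":0,"dy":0,"dz":0,"roll":-0.93},{"dx":0,"dy":0,"dz":0,"roll":0}]' 255 40
cat > st.py <<'E'
from h import *
P=np.array([0.6193,0.042,0.103])
s=env.get_state(); q=s["orientation"]
from scipy.spatial.transform import Rotation as Ro
R=Ro.from_quat(np.r_[q[1:],q[0]]).as_matrix()
print("t",round(s["clock"],2),"tester",un(P,s["tcp_pos"]).round(4),"z",s["tcp_pos"][2].round(4),"jaw yaw err deg",np.degrees(np.arctan2(R[1,1],R[0,1])-np.pi/2-P[2]).round(2),"tilt",R[:2,2].round(3),"F",s["wrist_force"].round(1),"gap",round(s["finger_gap"],4),"j",s["joint_pos"].round(2))
E
python3 st.py
```

```text
clock: 0.57
tcp_pos: [0.1624, 0.5523, 0.2925]
orientation: [0.001, -0.053, 0.999, 0.001]
wrist_force: [-0.6, 0.4, -0.6]
finger_gap: 0.0259
t 0.57 tester [-0.4021  0.5546] z 0.2925 jaw yaw err deg 0.18 tilt [0.001 0.002] F [-0.6  0.4 -0.6] gap 0.0259 j [1.15 0.31 0.18 1.45 0.   1.04]
```

```bash
python3 -m handwheel '[{"dx":-0.5,"dy":-1,"dz":0,"roll":0},{"dx":-0.5,"dy":-1,"dz":0,"roll":0},{"dx":-0.5,"dy":-1,"dz":0,"roll":0},{"dx":-0.5,"dy":-1,"dz":0,"roll":0},{"dx":-0.5,"dy":-1,"dz":0,"roll":0},{"dx":-0.5,"dy":-1,"dz":0,"roll":0},{"dx":-0.5,"dy":-1,"dz":0,"roll":0},{"dx":-0.5,"dy":-1,"dz":0,"roll":0}]'
python3 -m handwheel '[{"dx":-0.5,"dy":-1,"dz":0,"roll":0},{"dx":-0.5,"dy":-1,"dz":0,"roll":0},{"dx":-0.5,"dy":-1,"dz":0,"roll":0},{"dx":-0.5,"dy":-1,"dz":0,"roll":0},{"dx":-0.5,"dy":-1,"dz":0,"roll":0},{"dx":-0.5,"dy":-1,"dz":0,"roll":0},{"dx":-0.5,"dy":-1,"dz":0,"roll":0},{"dx":-0.5,"dy":-1,"dz":0,"roll":0}]'
python3 st.py
```

```text
clock: 1.23
tcp_pos: [0.2583, 0.3995, 0.2902]
orientation: [-0.001, -0.05, 0.999, -0.001]
wrist_force: [0.3, 0.2, -0.1]
finger_gap: 0.0001
clock: 1.9
tcp_pos: [0.3543, 0.2488, 0.2903]
orientation: [-0.001, -0.05, 0.999, -0.0]
wrist_force: [0.9, 0.3, 0.8]
finger_gap: 0.0
t 1.9 tester [-0.2423  0.2329] z 0.2903 jaw yaw err deg -0.13 tilt [-0.002 -0.001] F [0.9 0.3 0.8] gap 0.0 j [ 0.43  0.03 -0.16  1.39  0.    0.33]
```

```bash
python3 -m handwheel '[{"dx":-0.6,"dy":-0.93,"dz":0.2,"roll":0},{"dx":-0.6,"dy":-0.93,"dz":0.5,"roll":0},{"dx":-0.6,"dy":-0.93,"dz":0.8,"roll":0},{"dx":-0.6,"dy":-0.93,"dz":1,"roll":0},{"dx":-0.6,"dy":-0.93,"dz":1,"roll":0},{"dx":-0.6,"dy":-0.93,"dz":1,"roll":0},{"dx":0,"dy":0,"dz":1,"roll":0},{"dx":0,"dy":0,"dz":1,"roll":0}]'
python3 st.py
python3 - <<'E'
from workcell import env
import cv2
a=env.read_camera("top");cv2.imwrite("pics/top1.png",a)
b=env.read_camera("side");cv2.imwrite("pics/side1.png",b)
import numpy as np
cv2.imwrite("pics/c1.png",np.hstack([cv2.resize(a[115:265,155:355],None,fx=2,fy=2),cv2.resize(b[150:300,175:375],None,fx=2,fy=2)]))
E
```

```text
clock: 2.57
tcp_pos: [0.4375, 0.1452, 0.1593]
orientation: [-0.001, -0.049, 0.999, -0.0]
wrist_force: [0.5, 0.5, 0.4]
finger_gap: -0.0002
t 2.57 tester [-0.1702  0.1214] z 0.1593 jaw yaw err deg -0.28 tilt [-0.002 -0.   ] F [0.5 0.5 0.4] gap -0.0002 j [ 0.15  0.13 -0.37  1.07  0.    0.05]
```

View pics/c1.png

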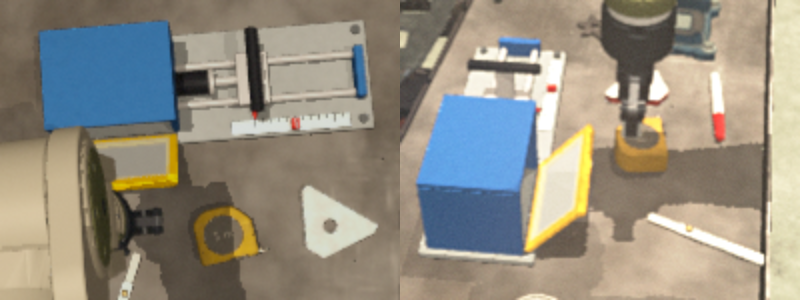

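The closed fingers stand about 40 mm in front of the guard. Next they go down and push.

```bash
python3 -m handwheel '[{"dx":0,"dy":0,"dz":1,"roll":0},{"dx":0,"dy":0,"dz":1,"roll":0},{"dx":0,"dy":0,"dz":1,"roll":0},{"dx":0,"dy":0,"dz":1,"roll":0},{"dx":-0.3,"dy":0,"dz":0,"roll":0},{"dx":-0.3,"dy":0,"dz":0,"roll":0},{"dx":-0.3,"dy":0,"dz":0,"roll":0},{"dx":-0.3,"dy":0,"dz":0,"roll":0}]'
python3 st.py
python3 -m handwheel '[{"dx":-0.3,"dy":0,"dz":0,"roll":0},{"dx":-0.3,"dy":0,"dz":0,"roll":0},{"dx":-0.3,"dy":0,"dz":0,"roll":0},{"dx":-0.3,"dy":0,"dz":0,"roll":0},{"dx":0,"dy":0,"dz":0,"roll":0}]'
python3 st.py
```

```text
clock: 3.33
tcp_pos: [0.4637, 0.1494, 0.083]
orientation: [0.002, -0.052, 0.999, 0.0]
wrist_force: [0.1, 0.4, -0.1]
finger_gap: 0.0
t 3.33 tester [-0.1437  0.1228] z 0.083 jaw yaw err deg 0.03 tilt [0.003 0.001] F [ 0.1  0.4 -0.1] gap 0.0 j [ 0.15  0.24 -0.43  0.89  0.    0.04]
clock: 3.75
tcp_pos: [0.4863, 0.1516, 0.082]
orientation: [0.0, -0.052, 0.999, 0.0]
wrist_force: [-1.6, 0.7, 2.1]
finger_gap: 0.0003
t 3.75 tester [-0.121   0.1227] z 0.082 jaw yaw err deg 0.03 tilt [0.001 0.   ] F [-1.6  0.7  2.1] gap 0.0003 j [ 0.14  0.29 -0.38  0.91  0.    0.04]
```

```bash
python3 -m handwheel '[{"dx":-0.3,"dy":0,"dz":0,"roll":0},{"dx":-0.3,"dy":0,"dz":0,"roll":0},{"dx":-0.3,"dy":0,"dz":0,"roll":0},{"dx":-0.3,"dy":0,"dz":0,"roll":0},{"dx":-0.3,"dy":0,"dz":0,"roll":0},{"dx":0,"dy":0,"dz":0,"roll":0}]'
python3 st.py
python3 -m handwheel '[{"dx":-0.15,"dy":0,"dz":0,"roll":0},{"dx":-0.15,"dy":0,"dz":0,"roll":0},{"dx":-0.15,"dy":0,"dz":0,"roll":0},{"dx":0,"dy":0,"dz":0,"roll":0}]'
python3 st.py
```

```text
clock: 4.25
tcp_pos: [0.5174, 0.1547, 0.0814]
orientation: [0.001, -0.052, 0.999, 0.0]
wrist_force: [-0.2, -0.3, 0.1]
finger_gap: 0.0003
t 4.25 tester [-0.0898  0.1226] z 0.0814 jaw yaw err deg 0.03 tilt [0.002 0.   ] F [-0.2 -0.3  0.1] gap 0.0003 j [ 0.14  0.34 -0.3   0.93  0.    0.04]
clock: 4.58
tcp_pos: [0.5249, 0.1555, 0.0813]
orientation: [0.0, -0.052, 0.999, 0.0]
wrist_force: [0.3, -0.4, -1.0]
finger_gap: -0.0003
t 4.58 tester [-0.0823  0.1226] z 0.0813 jaw yaw err deg 0.04 tilt [0.001 0.   ] F [ 0.3 -0.4 -1. ] gap -0.0003 j [ 0.14  0.35 -0.28  0.94  0.    0.04]
```

```bash
python3 - <<'E'
from workcell import env
import cv2, numpy as np
a=env.read_camera("top")
b=env.read_camera("side")
cv2.imwrite("pics/c2.png",np.hstack([cv2.resize(a[115:265,155:285],None,fx=3,fy=3),cv2.resize(b[150:300,175:305],None,fx=3,fy=3)]))
E
```

```text
(no output)
```

View pics/c2.png

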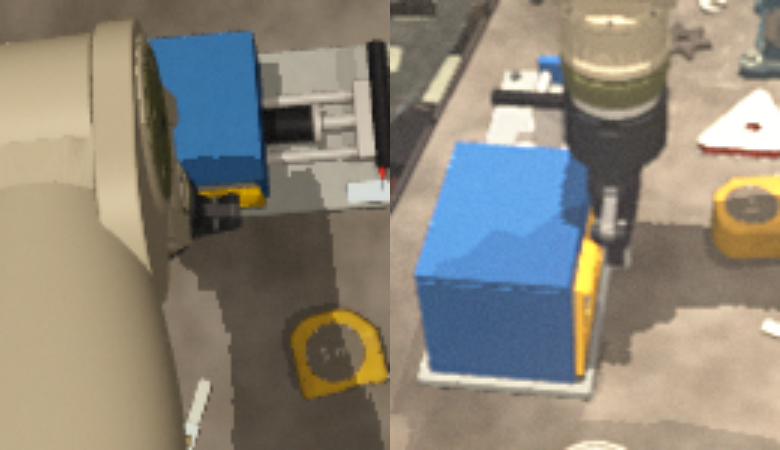

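The guard follows the fingers and is nearly shut. I'll keep pushing until the force rises at the stop.

```bash
python3 -m handwheel '[{"dx":-0.15,"dy":0,"dz":0,"roll":0},{"dx":-0.15,"dy":0,"dz":0,"roll":0},{"dx":0,"dy":0,"dz":0,"roll":0}]'
python3 st.py
python3 -m handwheel '[{"dx":-0.15,"dy":0,"dz":0,"roll":0},{"dx":0,"dy":0,"dz":0,"roll":0}]'
python3 st.py
```

```text
clock: 4.93
tcp_pos: [0.5275, 0.1559, 0.0809]
orientation: [-0.003, -0.052, 0.999, -0.0]
wrist_force: [-7.8, -1.1, 5.7]
finger_gap: 0.0001
t 4.93 tester [-0.0796  0.1227] z 0.0809 jaw yaw err deg 0.05 tilt [-0.005 -0.001] F [-7.8 -1.1  5.7] gap 0.0001 j [ 0.14  0.36 -0.27  0.95  0.    0.04]
clock: 5.1
tcp_pos: [0.5276, 0.1559, 0.0807]
orientation: [-0.005, -0.052, 0.999, -0.0]
wrist_force: [-14.8, -3.3, 11.1]
finger_gap: 0.0
t 5.1 tester [-0.0795  0.1227] z 0.0807 jaw yaw err deg 0.07 tilt [-0.01  -0.001] F [-14.8  -3.3  11.1] gap 0.0 j [ 0.14  0.37 -0.26  0.95  0.    0.04]
```

```bash
python3 -m handwheel '[{"dx":0,"dy":0,"dz":0,"roll":0},{"dx":0,"dy":0,"dz":0,"roll":0},{"dx":0,"dy":0,"dz":0,"roll":0},{"dx":0.5,"dy":0,"dz":0,"roll":0},{"dx":1,"dy":0,"dz":0,"roll":0},{"dx":1,"dy":0,"dz":0,"roll":0},{"dx":0,"dy":0,"dz":0,"roll":0}]'
python3 st.py
python3 - <<'E'
from workcell import env
import cv2, numpy as np
b=env.read_camera("side")
cv2.imwrite("pics/c3.png",cv2.resize(b[150:300,175:305],None,fx=4,fy=4))
E
python3 -m handwheel '[{"dx":0,"dy":0,"dz":-1,"roll":0},{"dx":0,"dy":0,"dz":-1,"roll":0},{"dx":0,"dy":0,"dz":-1,"roll":0},{"dx":0,"dy":0,"dz":-1,"roll":0},{"dx":0,"dy":0,"dz":-1,"roll":0},{"dx":0,"dy":0,"dz":-1,"roll":0},{"dx":0,"dy":0,"dz":-1,"roll":0},{"dx":0,"dy":0,"dz":0,"roll":0}]' 0 60
python3 st.py
```

```text
clock: 5.68
tcp_pos: [0.4794, 0.151, 0.0808]
orientation: [-0.002, -0.052, 0.999, -0.0]
wrist_force: [-0.5, 0.5, -0.1]
finger_gap: -0.0002
t 5.68 tester [-0.128   0.1228] z 0.0808 jaw yaw err deg 0.08 tilt [-0.004 -0.   ] F [-0.5  0.5 -0.1] gap -0.0002 j [ 0.15  0.28 -0.39  0.91  0.    0.04]
clock: 6.4
tcp_pos: [0.4869, 0.1517, 0.2258]
orientation: [0.004, -0.052, 0.999, 0.0]
wrist_force: [0.6, 1.0, 0.4]
finger_gap: 0.0854
t 6.4 tester [-0.1204  0.1227] z 0.2258 jaw yaw err deg 0.04 tilt [0.009 0.001] F [0.6 1.  0.4] gap 0.0854 j [ 0.14  0.18 -0.14  1.24  0.    0.04]
```

View pics/c3.png

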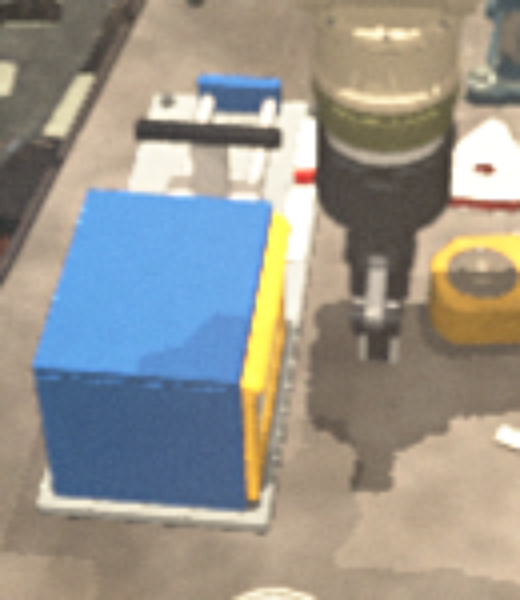

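The guard stays upright with the fingers clear. Next I go over the handle.

```bash
python3 -m handwheel '[{"dx":-0.6,"dy":-1,"dz":0,"roll":0},{"dx":-0.6,"dy":-1,"dz":0,"roll":0},{"dx":-0.7,"dy":-1,"dz":0,"roll":0},{"dx":-0.7,"dy":-1,"dz":0,"roll":0},{"dx":-0.8,"dy":-1,"dz":0,"roll":0},{"dx":-0.8,"dy":-1,"dz":0,"roll":0},{"dx":-0.8,"dy":-1,"dz":0,"roll":0},{"dx":-0.8,"dy":-1,"dz":0,"roll":0}]'
python3 -m handwheel '[{"dx":0,"dy":-0.7,"dz":0.7,"roll":0},{"dx":0,"dy":0,"dz":1,"roll":0},{"dx":0,"dy":0,"dz":0,"roll":0},{"dx":0,"dy":0,"dz":0,"roll":0}]'
python3 st.py
python3 - <<'E'
from h import *
import cv2
c=env.calibration("wrist");a=env.read_camera("wrist");cv2.imwrite("pics/w4.png",a)
P=np.array([0.6193,0.042,0.103])
for x in(-.05,0,.05): print(proj(c,T(P,[x,-.051,.098])))
E
```

```text
clock: 7.07
tcp_pos: [0.6169, 0.0029, 0.2206]
orientation: [0.0, -0.052, 0.999, -0.0]
wrist_force: [0.3, 0.4, 0.3]
finger_gap: 0.0853
clock: 7.4
tcp_pos: [0.6161, -0.0099, 0.1856]
orientation: [-0.002, -0.052, 0.999, 0.0]
wrist_force: [-0.4, 0.0, 0.3]
finger_gap: 0.0853
t 7.4 tester [-0.0085 -0.0513] z 0.1856 jaw yaw err deg 0.01 tilt [-0.003  0.001] F [-0.4  0.   0.3] gap 0.0853 j [-0.15  0.41  0.08  1.24  0.   -0.25]
[[250.62023899 144.54626214]]
[[250.63616511 213.41336743]]
[[250.65034142 275.26315752]]
```

View pics/w4.png

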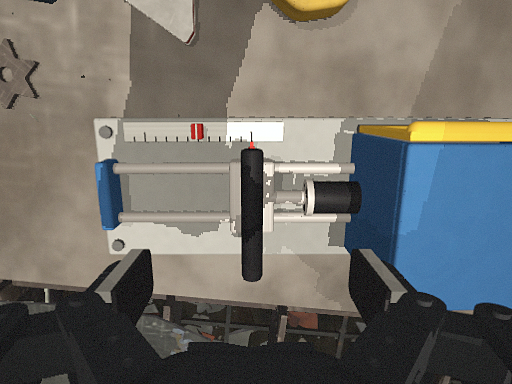

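The wrist view has the bar at column 252, rows 150-281, centred between the fingers as predicted. The rider is at about (197,132). I'll measure the draw in an enlarged crop.

```bash
python3 - <<'E'
import cv2
a=cv2.imread("pics/w4.png")
cv2.imwrite("pics/w4c.png",cv2.resize(a[110:160,180:280],None,fx=8,fy=8,interpolation=cv2.INTER_CUBIC))
E
```

```text
(no output)
```

View pics/w4c.png

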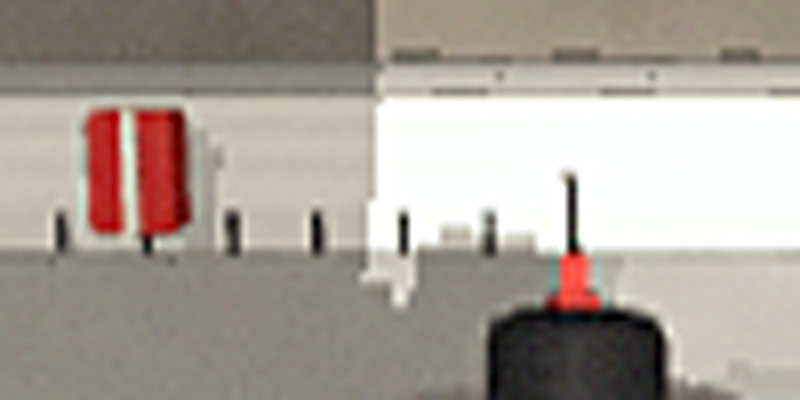

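```bash
python3 - <<'E'
from h import *
c=env.calibration("wrist");P=np.array([0.6193,0.042,0.103])
f=lambda u,z: un(P,plane(c,crop(u,[180,110],8),z)).round(4)
print("ptr",f([574,285],.024),"rider",f([129,175],.026),f([129,175],.024),"tick0",f([570,215],.014),"tick5",f([147,245],.014),"tick6",f([62,235],.014),"bar",un(P,plane(c,(252.3,215),.098)))
E
```

```text
ptr [-0.0414 -0.0502] rider [-0.054  -0.1006] [-0.0539 -0.1009] tick0 [-0.0487 -0.0506] tick5 [-0.0452 -0.1008] tick6 [-0.0463 -0.1108] bar [ 0.00245334 -0.04960653]
```

```bash
python3 -m handwheel '[{"dx":-0.4,"dy":0.07,"dz":0.8,"roll":0},{"dx":0,"dy":0,"dz":1,"roll":0},{"dx":0,"dy":0,"dz":1,"roll":0},{"dx":0,"dy":0,"dz":1,"roll":0},{"dx":0,"dy":0,"dz":1,"roll":0},{"dx":0,"dy":0,"dz":0.4,"roll":0},{"dx":0,"dy":0,"dz":0,"roll":0},{"dx":0,"dy":0,"dz":0,"roll":0}]'
python3 st.py
```

```text
clock: 8.12
tcp_pos: [0.6251, -0.0072, 0.0843]
orientation: [0.0, -0.052, 0.999, -0.0]
wrist_force: [-0.2, -0.1, -0.5]
finger_gap: 0.0853
t 8.12 tester [ 0.0007 -0.0496] z 0.0843 jaw yaw err deg 0.08 tilt [ 0.001 -0.   ] F [-0.2 -0.1 -0.5] gap 0.0853 j [-0.14  0.48 -0.07  1.02  0.   -0.24]
```

```bash
python3 -m handwheel '[{"dx":0,"dy":0,"dz":0.2,"roll":0},{"dx":0,"dy":0,"dz":0,"roll":0},{"dx":0,"dy":0,"dz":0,"roll":0},{"dx":0,"dy":0,"dz":0,"roll":0},{"dx":0,"dy":0,"dz":0,"roll":0},{"dx":0,"dy":0,"dz":0,"roll":0},{"dx":0,"dy":0,"dz":0,"roll":0},{"dx":0,"dy":0,"dz":0,"roll":0}]' 255 70
python3 -m handwheel '[{"dx":0,"dy":0,"dz":0,"roll":0},{"dx":0,"dy":0,"dz":0,"roll":0},{"dx":0,"dy":0,"dz":0,"roll":0},{"dx":0,"dy":0,"dz":0,"roll":0}]'
python3 st.py
python3 - <<'E'
from h import *
import cv2
a=env.read_camera("wrist")
cv2.imwrite("pics/w5.png",a)
E
```

```text
clock: 8.78
tcp_pos: [0.6248, -0.0082, 0.0799]
orientation: [0.0, -0.052, 0.999, -0.001]
wrist_force: [-1.4, -2.2, 4.0]
finger_gap: 0.0139
clock: 9.12
tcp_pos: [0.6248, -0.0081, 0.0799]
orientation: [0.0, -0.052, 0.999, -0.0]
wrist_force: [-2.0, -3.0, 5.0]
finger_gap: 0.0139
t 9.12 tester [ 0.0003 -0.0504] z 0.0799 jaw yaw err deg 0.02 tilt [ 0.001 -0.001] F [-2. -3.  5.] gap 0.0139 j [-0.14  0.49 -0.07  1.01 -0.   -0.24]
```

View pics/w5.png

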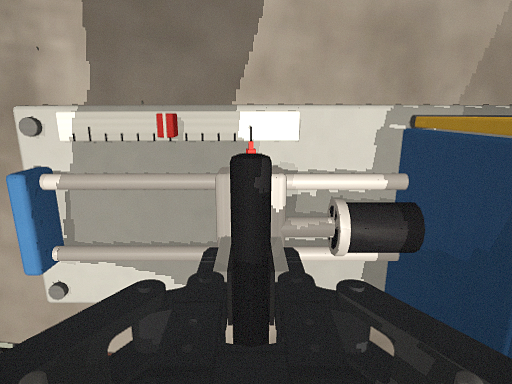

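The bar is held between the pads and the pointer is still at zero (col 251). I'll draw about 40 mm first, then check.

```bash
python3 -m handwheel '[{"dx":0,"dy":-0.2,"dz":0,"roll":0},{"dx":0,"dy":-0.4,"dz":0,"roll":0},{"dx":0,"dy":-0.4,"dz":0,"roll":0},{"dx":0,"dy":-0.4,"dz":0,"roll":0},{"dx":0,"dy":-0.4,"dz":0,"roll":0},{"dx":0,"dy":-0.2,"dz":0,"roll":0},{"dx":0,"dy":0,"dz":0,"roll":0},{"dx":0,"dy":0,"dz":0,"roll":0}]'
python3 st.py
python3 - <<'E'
from h import *
import cv2
a=env.read_camera("wrist")
cv2.imwrite("pics/w6.png",a)
E
```

```text
clock: 9.83
tcp_pos: [0.6286, -0.0442, 0.0799]
orientation: [0.0, -0.053, 0.999, 0.003]
wrist_force: [-0.6, 8.8, 7.2]
finger_gap: 0.014
t 9.83 tester [ 0.0004 -0.0867] z 0.0799 jaw yaw err deg 0.15 tilt [0.    0.006] F [-0.6  8.8  7.2] gap 0.014 j [-0.2   0.5  -0.06  1.02  0.01 -0.31]
```

View pics/w6.png

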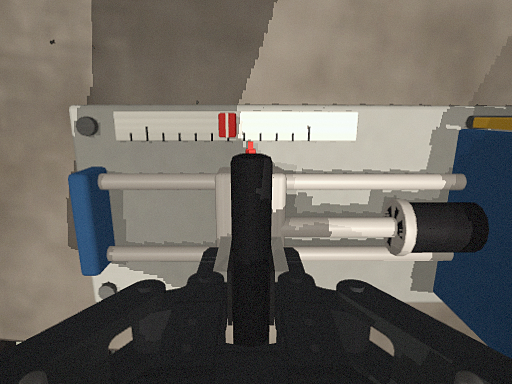

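The pointer is at about 36 mm, so roughly 14 mm remain.

```bash
python3 -m handwheel '[{"dx":0,"dy":-0.2,"dz":0,"roll":0},{"dx":0,"dy":-0.3,"dz":0,"roll":0},{"dx":0,"dy":-0.2,"dz":0,"roll":0},{"dx":0,"dy":-0.03,"dz":0,"roll":0},{"dx":0,"dy":0,"dz":0,"roll":0},{"dx":0,"dy":0,"dz":0,"roll":0},{"dx":0,"dy":0,"dz":0,"roll":0}]'
python3 st.py
python3 - <<'E'
from h import *
import cv2
c=env.calibration("wrist")
np.save("cw.npy",c,allow_pickle=True)
a=env.read_camera("wrist"); b=env.read_camera("side")
cv2.imwrite("pics/w7.png",np.vstack([cv2.resize(a[95:165,200:300],(800,560)[:2] and (560,392),interpolation=cv2.INTER_CUBIC)]))
cv2.imwrite("pics/s7.png",cv2.resize(b[150:300,175:305],None,fx=4,fy=4))
E
```

```text
clock: 10.47
tcp_pos: [0.63, -0.0577, 0.0799]
orientation: [0.0, -0.053, 0.999, 0.004]
wrist_force: [-1.1, 10.4, 7.4]
finger_gap: 0.0135
t 10.47 tester [ 0.0004 -0.1002] z 0.0799 jaw yaw err deg 0.21 tilt [0.    0.007] F [-1.1 10.4  7.4] gap 0.0135 j [-0.22  0.5  -0.05  1.02  0.01 -0.33]
```

View pics/w7.png

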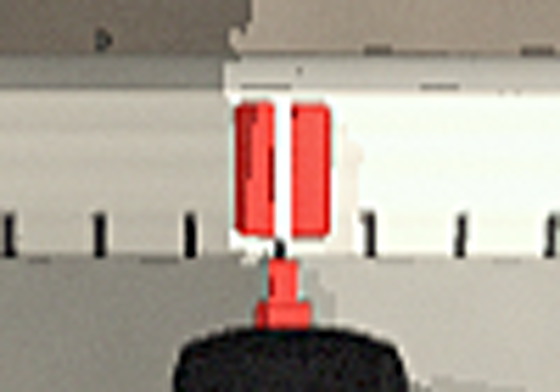

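View pics/s7.png

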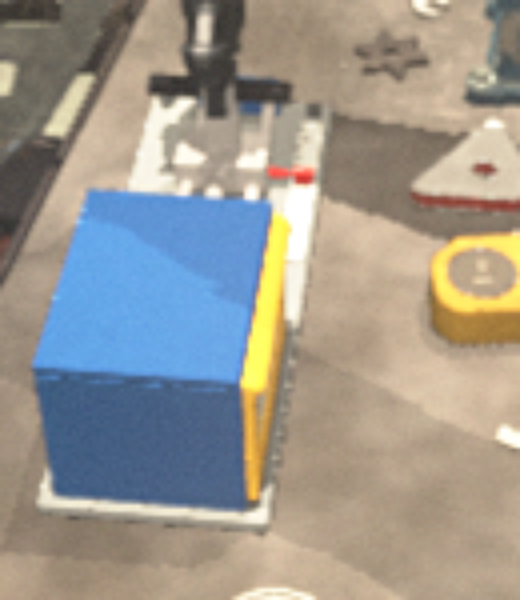

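The pointer (col 283) lines up with the white line (col 284), and the guard is still shut. I'll hold for 0.6 s, check that it's at rest, then hand in.

```bash
python3 -m handwheel '[{"dx":0,"dy":0,"dz":0,"roll":0},{"dx":0,"dy":0,"dz":0,"roll":0},{"dx":0,"dy":0,"dz":0,"roll":0},{"dx":0,"dy":0,"dz":0,"roll":0},{"dx":0,"dy":0,"dz":0,"roll":0},{"dx":0,"dy":0,"dz":0,"roll":0},{"dx":0,"dy":0,"dz":0,"roll":0}]'
python3 st.py
python3 -c "
from workcell import env
print(env.hand_in())"
```

```text
clock: 11.15
tcp_pos: [0.63, -0.0576, 0.0799]
orientation: [0.0, -0.053, 0.999, 0.004]
wrist_force: [-1.0, 11.6, 7.8]
finger_gap: 0.0139
t 11.15 tester [ 0.0004 -0.1002] z 0.0799 jaw yaw err deg 0.21 tilt [0.    0.007] F [-1.  11.6  7.8] gap 0.0139 j [-0.22  0.5  -0.05  1.02  0.01 -0.33]
the job is handed in; nothing more can be done
None
```

I pushed the guard shut with the closed fingers while the drawbar was still home. I then gripped the T-handle from above with 70 N, drew it about 50 mm to the rider, and handed in at about 11 s while still holding it. The hand-in returned no verdict.

- **Guard:** it closed against its stop, with about 15 N of horizontal push. It was still upright in the side picture taken after the draw.
- **Pointer:** it was within about 1 mm of the rider's white line in the wrist picture.
- **Hold:** the arm was at rest before hand-in, with about 11.6 N on the wrist along the draw, matching the expected spring force. The finger gap was 13.9 mm, against 16 mm given for the bar. I put that down to the pads and did not look into it.
- **Other things:** the rider stayed at its place on the scale. The tool stayed clear of the loose things, and the ones in view had not visibly moved, but I did not measure them again. The rivet tin was only at the edge of the last picture.

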